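# Put the shoehorn into the holder with the sprung flap

### The arm

A 6-joint arm with a two-finger parallel gripper is mounted at the origin on the work surface. World frame = base frame: x ahead of the robot, y to its left, z up, the work surface at z = 0. Lengths are in m, angles in rad, forces in N, time in s.
With the tool pointing down it reaches from about 0.35 to 0.775 m from the base axis. Payload 7.3 kg.
Tool frame: the origin (TCP) lies midway between the tips of the shut fingers; the grasp point (between the pads) lies 19 mm behind it; z points along the fingers, y is the direction in which the jaws open and shut (so a half turn about z gives the same grasp; the last joint's range is limited). The gripper opens to 92 mm and grips with 3 to 60 N. Pads are 19 mm wide; open, the fingers measure 130 mm over their backs; the gripper's body (75 mm by 190 mm) begins 47 mm behind the grasp point.
Start: joints at [-1.457, 0.342, 1.524, -0, 1.275, -0.146], TCP at [0.135, -0.507, 0.227] pointing down, gripper open.
Joint ranges: [-2.53, 2.53], [-0.77, 2.02], [0.04, 2.7], [-1, 4.14], [0.28, 2.66], [-3.11, 3.11]. Speed limits (rad/s): [2.57, 2.57, 3.14, 3.14, 3.14, 3.14].

### API

Orientations are given as [roll, pitch, yaw] about the fixed x, y, z axes, in that order (R = Rz(yaw) Ry(pitch) Rx(roll)).
In Python, from cell import robot gives the robot as it stands.
- The arm moves only by the shell command python3 -m crank 'ROWS' [FORCE]. ROWS is a JSON object of lists of equal length, an entry for each row: "claw": the opening, from 0 (shut) to 1 (fully open); "delta_pos": the shift along the tool's x, y, z in units of 25 mm (1.0 is 25 mm), a list of three; "roll": the turn about the tool's z in units of 6 degrees (1.0 is 6 degrees). In form: {"claw": [claw, ...], "delta_pos": [[dx, dy, dz], ...], "roll": [roll, ...]}. A call has exactly 8 rows; each row is the pose to reach, as a shift and turn from the pose commanded when the call began, along the tool's axes at that moment; what a row does not reach only later rows make up. A row lasts 1/12 s, in which the tool goes at most 41.7 mm and 7.16 degrees, less where a joint would pass 70% of its speed; a pose out of reach is approached as far as the arm can. A call with a gripper value outside its range is refused whole. The fingers move at their own pace and stop on an object; FORCE is the grip in N (left out, the last holds). Time passes only in rows, so rows that repeat a pose let the fingers close, or fill a call up. It gives the time, the measured TCP pose, the force and the opening at its end, in the units of the state.
- robot.observe(): the state, without advancing time (a new reading comes with each control period).
- robot.read_camera(name): name is "scene" or "top"; returns a dict with "color" (480x640x3 uint8, blue, green, red), "fx", "fy", "cx", "cy" (pixels), "rvec" (rotation vector, rad) and "tvec" (3), from world to camera coordinates, as OpenCV has them. Camera axes: x right, y down, z forward; pixel columns grow to the right and rows downward; lengths in m; the calibration is good to about 2 mm. A picture is of the moment at which its call begins. There is no depth.
- robot.hand_in(): hands the job in, once; it reports no verdict.
The state is a dict: "time": time; "qpos": joint angles; "qvel": joint speeds; "joint_efforts": joint torques, N m; "tool_pos": TCP position; "tool_rot": TCP orientation; "contact_force": force on the tool from outside, world axes, zero at the start; "torque": the same for the moment, N m; "opening": finger opening in m.
Only numpy, scipy, OpenCV 4.12 (cv2) and the standard library are available. Lean on these libraries where they do the work, as an engineer would, in place of code of your own. Each camera call takes 0.05 s, during which the arm holds its last target.

### The job

Take the blue shoehorn out of its wooden rest and put it away, blade down, in the white holder: push the orange sprung flap open with the blade and keep it open while you slide the shoehorn down past it until it presses lightly but firmly on the springy cork pad at the bottom and the pad gives a little, then let go and leave it standing on the pad. How deep the pad lies cannot be seen and differs each time, so go by feel and do not force anything or drive the pad to its stop. Leave the bowl, the comb and the nail clipper where they are.

Things in the scene. Friction and masses are not known exactly. Their poses are not given: they have to be found in the camera images.
- shoehorn_center (a point): Centre of the upright blue plastic shoehorn (80 g, 190 mm long); z along its length, blade foot at -95 mm. Handle from +20 mm to the top at +95 mm: flat bar 10 mm thick (x), 28 mm wide (y), to be gripped across the 10 mm. Blade below: 44 mm wide (y), thickness from x = -6.5 to +3 mm, side wings bent to -x
- rest: Brown wooden rest block, fixed, 46 x 66 mm body 62 mm high on a 90 x 90 mm foot. Origin at the centre of its underside, z up. Its slot is 18 mm (x) by 46 mm (y), open at the top, floor 12 mm above the work surface; the shoehorn stands loosely in it, its x along the rest's x
- holder: White holder box, fixed, on a dark 100 x 100 mm foot; origin at the centre of the foot's underside, z up, flat top at z = 130 mm. The orange flap is hinged along the mouth's +x side (dark hinge knuckles), its free edge at the -x side. A cork pad inside lies 85 to 110 mm below the mouth, unseen
- mouth (a point): Centre of the holder's open mouth, level with its top, axes as the holder. The mouth and the shaft straight below it are 22 mm (x) by 50 mm (y); walls 6 mm thick at -x, 12 mm at +x, 8 mm at the sides
- flap (a joint): Flap in the mouth, rad: 0 shut (level, 5 mm below the top), grows as pushed down, to 1.45. Panel 20 mm from hinge to free edge, 44 mm wide. Its spring takes about 2 N to start and then pinches a blade against the mouth's -x wall with 3 to 5 N; this friction outweighs the shoehorn, which does not sink by itself. At about 0.9 with the blade by that wall
- pad (a joint): Cork pad at the bottom of the holder's shaft, on a spring, m: 0 untouched, grows as it is pressed down; 2.5 N per mm, hard stop at 6 mm (15 N), well damped, so it rises softly. Its height in the holder is not given
- bowl: Blue ceramic bowl, 104 mm across, 45 mm high, loose; origin at the centre of its underside. To be left alone
- comb: Dark wooden comb lying flat, 130 mm (x) by 33 mm, 8 mm thick, loose; origin under its middle. To be left alone
- clipper: Steel nail clipper, 60 mm (x) by 13 mm, about 16 mm high, loose; origin at the centre of its underside. To be left alone
Mind the look-alikes: they are no part of the job. Several things have the shape of the holder; the one meant has the colours described above.

How it is judged:
On the way, in this order (a step that is already met when the one before it is completed fails the run):
1. the blade is in the mouth (centre within 30 mm of the mouth's, seen from above) and the flap open by 0.5 rad or more, with the blade's foot at least 20 mm below the holder's top (horizontal distance between shoehorn_center and mouth below 0.03 m and value of joint flap above 0.5 rad and z of shoehorn_center in the frame of holder below 0.205 m), for 0.1 s.
2. the shoehorn presses the pad down by at least 1.5 mm (about 4 N) (value of joint pad above 0.0015 m and contact force between shoehorn and pad above 2 N), for 0.2 s.
At the end, for the whole second after the job is handed in: The shoehorn stands in the holder past the flap, its foot resting on the cork pad (contact over 0.1 N), upright within 0.2 rad, its centre within 30 mm of the mouth's seen from above and less than 145 mm above the holder's underside, at rest, the flap leaning on the blade (more than 0.4 rad) (horizontal distance between shoehorn_center and mouth below 0.03 m and contact force between shoehorn and pad above 0.1 N and angle between shoehorn_center's own z axis and vertical below 0.2 rad and z of shoehorn_center in the frame of holder below 0.145 m and linear speed of shoehorn below 0.02 m/s and value of joint flap above 0.4 rad); the robot touches nothing.
It fails at once if the shoehorn was forced on the pad with more than 20 N (contact force between shoehorn and pad above 20 N).
It fails at once if the pad was driven to its stop (over 5.7 mm) (value of joint pad above 0.0057 m).
It fails at once if the holder or its flap was loaded with more than 25 N (contact force between anything else and holder above 25 N).
It fails at once if the bowl, the comb or the nail clipper was pushed more than 20 mm out of its place (distance of any of bowl, comb, clipper from where it was at the start of the episode above 0.02 m).
It also fails if it takes over 48 s, if anything falls off the work surface, if the arm or the gripper's body presses on something with over 40 N, if the wrist force passes 120 N, or if a joint passes its speed limit or range.

## Working session

There is one attempt and no reset: what is moved stays moved. The work goes in short steps, Python scripts to look and compute and a shell command to move; the robot and the scene stay as the last step left them, time stands still between calls to the robot, and variables do not carry over. Pictures are saved under pics/ and viewed, and the job is handed in when it is done.

```bash
mkdir -p pics; ls; python3 - <<'E'
from cell import robot
import cv2
s=robot.observe()
for k,v in s.items(): print(k,v)
for n in("scene","top"):
    c=robot.read_camera(n); cv2.imwrite(f"pics/{n}0.png",c["color"]); print(n,{k:c[k] for k in c if k!="color"})
E
```

```text
pics
time 0.0
qpos [-1.45699854e+00  3.42713997e-01  1.52501023e+00  2.40224140e-06
  1.27538317e+00 -1.45988634e-01]
qvel [ 1.12137066e-04  9.25295828e-06 -2.64538144e-04 -1.26125814e-03
  8.92453136e-04 -2.85988217e-04]
joint_efforts [-2.41495372e-04 -4.31239772e+01 -2.44220835e+01  7.16014858e-02
  5.59158681e-02 -1.35685577e-04]
tool_pos [ 0.13484107 -0.506975    0.22605186]
tool_rot [-3.14009436e+00 -2.22622374e-04  2.59785552e-01]
contact_force [ 0.2457168   1.21830537 -1.00016857]
torque [-0.00735548  0.01384915 -0.03860208]
opening 0.09159342203818892
scene {'fx': 479.6579850844256, 'fy': 479.6579850844256, 'cx': 317.05917226409815, 'cy': 237.50351946161524, 'rvec': array([ 1.17776757,  2.39578424, -0.88820494]), 'tvec': array([ 0.30274816, -0.22991724,  1.20191432])}
top {'fx': 602.0719753198922, 'fy': 602.0719753198922, 'cx': 309.2059866238733, 'cy': 236.67735580507153, 'rvec': array([ 2.14733049, -2.19255862,  0.04728208]), 'tvec': array([0.02330581, 0.52942237, 0.9222494 ])}
```

View pics/scene0.png

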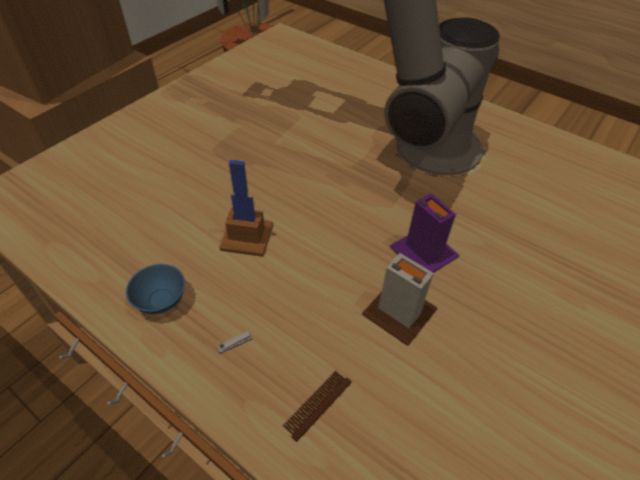

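View pics/top0.png

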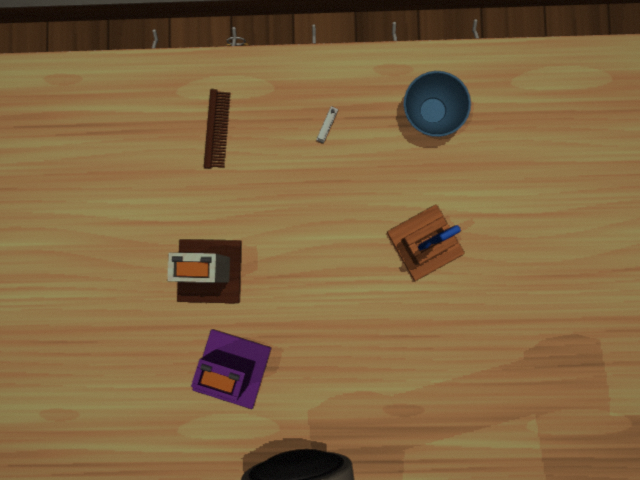

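The scene view shows the blue shoehorn in the rest at about (240,195), the white holder with its mouth at about (410,270), and a purple look-alike at (435,215). In the top view the white mouth is at (192,268) with its knuckles on the upper side, and the shoehorn handle is at about (445,238). Next I'll zoom in.

```bash
python3 - <<'E'
import cv2,numpy as np
t=cv2.imread("pics/top0.png");s=cv2.imread("pics/scene0.png")
def crop(im,x,y,w,h,k): return cv2.resize(np.clip(im[y:y+h,x:x+w].astype(float)*1.6,0,255).astype(np.uint8),None,fx=k,fy=k,interpolation=cv2.INTER_CUBIC)
a=np.hstack([crop(t,155,225,100,90,4),crop(t,380,195,100,90,4)])
cv2.imwrite("pics/c1.png",a[:, :800])
b=np.hstack([crop(s,355,245,90,100,4),crop(s,205,150,90,110,4)[:400]])
cv2.imwrite("pics/c2.png",b)
E
```

```text
(no output)
```

View pics/c1.png

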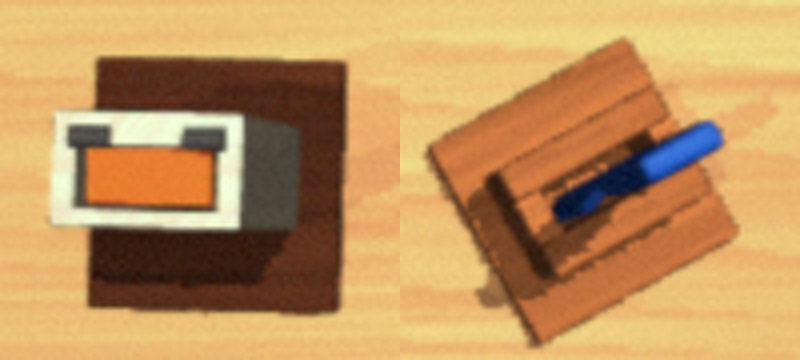

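View pics/c2.png

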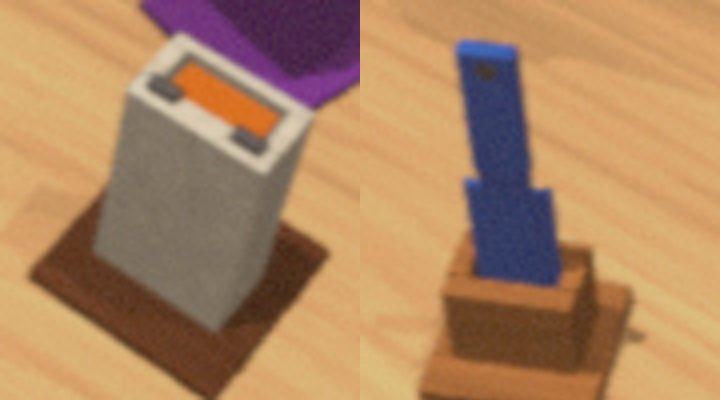

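```bash
cat > h.py <<'E'
import cv2,numpy as np
from cell import robot
def cam(n): return robot.read_camera(n)
def P(c):
    R=cv2.Rodrigues(c["rvec"])[0]; return R,np.array(c["tvec"]).ravel()
def ray(c,uv):
    R,t=P(c); o=-R.T@t
    return o,R.T@np.array([(uv[0]-c["cx"])/c["fx"],(uv[1]-c["cy"])/c["fy"],1.])
def onz(c,uv,z):
    o,d=ray(c,uv); return o+d*(z-o[2])/d[2]
def tri(c1,u1,c2,u2):
    o1,d1=ray(c1,u1);o2,d2=ray(c2,u2)
    s=np.linalg.lstsq(np.c_[d1,-d2],o2-o1,rcond=None)[0]
    a=o1+s[0]*d1;b=o2+s[1]*d2
    return (a+b)/2,np.linalg.norm(a-b)
def proj(c,p):
    R,t=P(c);q=R@np.asarray(p)+t; return np.array([c["fx"]*q[0]/q[2]+c["cx"],c["fy"]*q[1]/q[2]+c["cy"]])
def big(m,roi):
    x,y,w,h=roi; k=np.zeros_like(m);k[y:y+h,x:x+w]=m[y:y+h,x:x+w]
    cs=cv2.findContours(k,cv2.RETR_EXTERNAL,cv2.CHAIN_APPROX_NONE)[0]
    return max(cs,key=cv2.contourArea)
E
python3 - <<'E'
from h import *
np.set_printoptions(precision=4,suppress=True)
T=cam("top");S=cam("scene")
for c in(T,S): R,t=P(c); print("cam at",-R.T@t)
def hsv(c): return cv2.cvtColor(c["color"],cv2.COLOR_BGR2HSV)
ht,hs=hsv(T),hsv(S)
# white top face
for n,c,h,roi in(("T",T,ht,(155,225,100,90)),("S",S,hs,(375,245,65,50))):
    m=cv2.inRange(h,(0,0,120),(180,70,255)) 
    o=cv2.inRange(h,(5,180,90),(15,255,255))
    co=big(o,roi); r=cv2.minAreaRect(co); print(n,"orange",r[0],r[1],r[2])
    print("  flap corners z.125",[onz(c,p,.125)[:2] for p in cv2.boxPoints(r)])
    cw=big(m,roi); r=cv2.minAreaRect(cw); print(n,"white",r)
    bp=[onz(c,p,.13)[:2] for p in cv2.boxPoints(r)]; print("  white corners z.13",bp)
b=cv2.inRange(ht,(105,120,20),(125,255,255)); c=big(b,(380,195,100,90)); print("T blue",cv2.minAreaRect(c),cv2.boundingRect(c))
V=ht[...,2]
m=cv2.inRange(ht,(105,120,85),(125,255,255)); c=big(m,(380,195,100,90)); print("T bright",cv2.minAreaRect(c),cv2.contourArea(c))
b=cv2.inRange(hs,(105,120,20),(130,255,255)); c=big(b,(205,150,90,110)); print("S blue",cv2.boundingRect(c))
m=cv2.inRange(hs,(105,120,110),(130,255,255)); c=big(m,(205,150,90,110)); print("S bright",cv2.minAreaRect(c))
print(ht[225:255:2,415:465:3,2])
print(hs[156:172,226:250:2,2])
E
```

```text
cam at [ 0.4609 -0.0146  0.9585]
cam at [0.9585 0.3328 0.7481]
T orange (192.0, 269.0) (14.0, 30.0) 90.0
  flap corners z.125 [array([0.4907, 0.1942]), array([0.4899, 0.1522]), array([0.4704, 0.1523]), array([0.4713, 0.1943])]
T white ((191.5, 267.0), (28.0, 47.0), 90.0)
  white corners z.13 [array([0.5033, 0.2055]), array([0.5019, 0.14  ]), array([0.4633, 0.1403]), array([0.4645, 0.2056])]
S orange (410.5882568359375, 269.8529357910156) (25.896286010742188, 7.031442165374756) 30.963762283325195
  flap corners z.125 [array([0.4863, 0.1537]), array([0.4716, 0.1519]), array([0.4733, 0.1947]), array([0.4876, 0.196 ])]
S white ((409.5, 270.0), (42.70314407348633, 18.693342208862305), 30.963756561279297)
  white corners z.13 [array([0.5029, 0.1415]), array([0.464 , 0.1362]), array([0.4671, 0.207 ]), array([0.5046, 0.2101])]
T blue ((438.738037109375, 237.4178924560547), (8.024909973144531, 44.68415451049805), 65.77225494384766) (419, 226, 41, 24)
T bright ((449.9385070800781, 232.3922882080078), (6.573840141296387, 20.093624114990234), 60.2551155090332) 108.0
S blue (233, 195, 20, 25)
S b
[... 1224 characters left out ...]
125 122 122 124 124 124 123 123 124]
 [123 124 112 109 113 113 118 122 126 123 121 123]
 [123 116 101 108  99  87  95 105 116 123 124 123]
 [131 107 112 114 112 107 107 105  95 111 126 124]
 [135 109 110 113 113 111 114 114 106  95 124 127]
 [137 112  91  97 103 106 108 107 103  82 120 125]
 [136 113  71  72  77  78  86  91  88  77 123 123]
 [135 116  66  62  59  58  66  70  69  73 128 129]
 [137 117  65  61  45  44  55  64  65  72 131 133]
 [136 123  65  60  41  45  44  63  60  66 132 135]
 [135 129  62  61  44  42  41  62  61  61 132 136]
 [133 131  67  65  55  42  49  60  59  59 130 138]
 [130 127  66  64  62  57  60  62  63  58 129 137]
 [134 127  74  64  65  63  62  64  62  56 121 136]]
```

```bash
python3 - <<'E'
from h import *
np.set_printoptions(precision=4,suppress=True)
T=cam("top");S=cam("scene")
k=10
a=cv2.resize(T["color"][217:257,410:470],None,fx=12,fy=12,interpolation=cv2.INTER_CUBIC)
b=cv2.resize(S["color"][185:235,220:275],None,fx=9.6,fy=9.6,interpolation=cv2.INTER_CUBIC)[:480]
for i,x in enumerate((a,b)): cv2.imwrite(f"pics/z{i}.png",np.clip(x*2.5,0,255).astype(np.uint8))
print("top", tri(T,(449.94,232.4),S,(237,162.7)))
f=[onz(T,p,.0)[:2] for p in((387,231.75),(437,204.5),(464.5,253.75),(413.75,281.25))]; f=np.array(f); print(f)
g=[onz(T,p,.0)[:2] for p in((179.2,239.5),(241.7,240.5),(240,303),(177,301.2))]; g=np.array(g); print(g)
for q in(f,g):
    for i in range(4):
        d=q[(i+1)%4]-q[i]; print(np.linalg.norm(d),np.degrees(np.arctan2(d[1],d[0])))
    print("c",q.mean(0))
h=cv2.cvtColor(T["color"],cv2.COLOR_BGR2HSV)
m=cv2.inRange(h,(105,120,85),(125,255,255));c=big(m,(380,195,100,90))
w=np.array([onz(T,p,.202)[:2] for p in cv2.boxPoints(cv2.minAreaRect(c))]);print(w,w.mean(0))
for i in range(2): d=w[i+1]-w[i];print(np.linalg.norm(d),np.degrees(np.arctan2(d[1],d[0])))
E
```

```text
top (array([ 0.5176, -0.1694,  0.197 ]), np.float64(0.0023078033705364724))
[[ 0.5364 -0.1112]
 [ 0.5781 -0.1918]
 [ 0.4988 -0.2323]
 [ 0.457  -0.151 ]]
[[0.5313 0.2219]
 [0.5275 0.1211]
 [0.428  0.125 ]
 [0.4327 0.2258]]
0.09079768624558628 -62.61117205629326
0.08908952037687207 -152.98278248265464
0.09136812889983523 117.20777483820261
0.08880634408852973 26.648272592611992
c [ 0.5176 -0.1716]
0.10084336278156972 -92.16089702383803
0.0995869772642709 177.77534161919348
0.10094218264780026 87.31119138822771
0.09865708187750943 -2.280161407954394
c [0.4798 0.1734]
[[ 0.5152 -0.1565]
 [ 0.5277 -0.1783]
 [ 0.5204 -0.1823]
 [ 0.5079 -0.1605]] [ 0.5178 -0.1694]
0.02519670723473196 -60.276333121175846
0.008329056679372261 -151.2409215219785
```

View pics/z0.png

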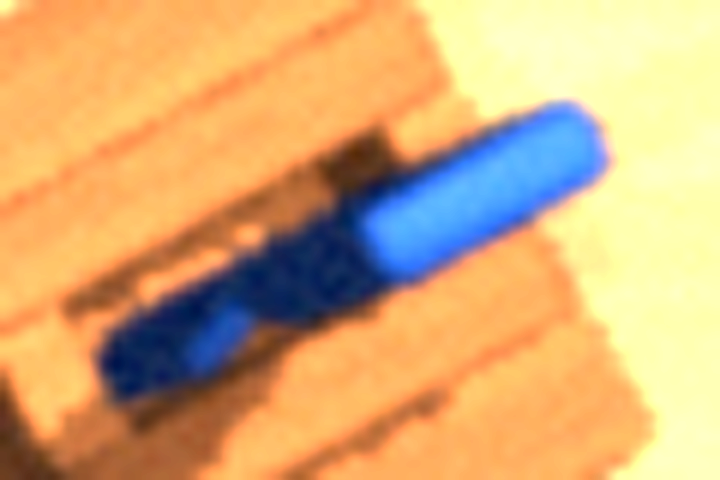

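View pics/z1.png

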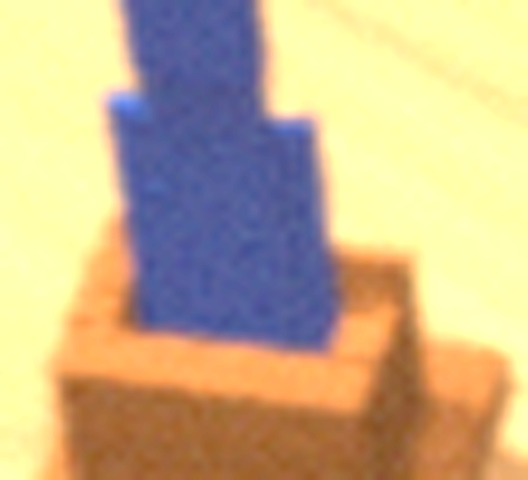

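The top-face triangulation puts the handle top at (0.518, -0.169) and z≈0.197, against 0.202 expected. The rest foot measures 90 mm on a side and the holder foot 100 mm, both as given. The rest yaw is about 27° and the holder yaw about -2.3°. The wings point to world -x, so the shoehorn's +x faces about 28°. I'm moving in now.

```bash
python3 -m crank '{"claw":[1,1,1,1,1,1,1,1],"delta_pos":[[1,-0.5,-0.2],[2.2,-1.1,-0.4],[3.4,-1.7,-0.6],[4.6,-2.3,-0.8],[5.8,-2.9,-0.8],[7,-3.5,-0.8],[8.2,-4.1,-0.8],[9,-4.5,-0.8]],"roll":[-1,-2,-3,-4,-5,-6,-7,-8]}' 35
cat > goal.py <<'E'
import sys,numpy as np
from cell import robot
from scipy.spatial.transform import Rotation as Ro
# goal x y z yawdeg
g=list(map(float,sys.argv[1:5])); s=robot.observe()
R=Ro.from_euler('xyz',s["tool_rot"]).as_matrix()
d=R.T@(np.array(g[:3])-s["tool_pos"])/.025
yaw=np.degrees(s["tool_rot"][2])
print("t",round(s["time"],2),"pos",s["tool_pos"].round(4),"rot",np.degrees(s["tool_rot"]).round(2),"F",s["contact_force"].round(1),"open",round(s["opening"],4))
print("d",d.round(3),"roll",round(-((g[3]-yaw+180)%360-180)/6,3))
E
python3 goal.py .518 -.1695 .245 118
```

```text
time: 0.97
tool_pos: [0.3251, -0.3388, 0.2469]
tool_rot: [3.141, -0.0, 1.104]
contact_force: [0.2, -1.2, 0.9]
opening: 0.0919
t 0.97 pos [ 0.3251 -0.3388  0.2469] rot [ 1.7997e+02 -3.0000e-02  6.3250e+01] F [ 0.2 -1.2  0.9] open 0.0919
d [9.521 3.843 0.082] roll -9.125
```

```bash
python3 -m crank '{"claw":[1,1,1,1,1,1,1,1],"delta_pos":[[1.3,0.5,0],[2.6,1,0],[3.9,1.5,0],[5.2,2.1,0],[6.5,2.6,0],[7.7,3.1,0],[8.8,3.5,0],[9.5,3.84,0]],"roll":[-1.1,-2.2,-3.3,-4.4,-5.5,-6.7,-7.9,-9.1]}' 35
python3 - <<'E'
from h import *
for n in("scene","top"): cv2.imwrite(f"pics/{n}1.png",cam(n)["color"])
E
python3 goal.py .518 -.1695 .156 118
```

```text
time: 1.63
tool_pos: [0.5187, -0.1708, 0.2466]
tool_rot: [3.141, -0.0, 2.057]
contact_force: [0.1, -0.4, -0.2]
opening: 0.092
t 1.73 pos [ 0.5188 -0.1711  0.2463] rot [ 1.7997e+02 -2.0000e-02  1.1773e+02] F [ 0.4 -0.3 -0. ] open 0.0919
d [ 7.200e-02 -1.000e-03  3.611e+00] roll -0.045
```

View pics/scene1.png

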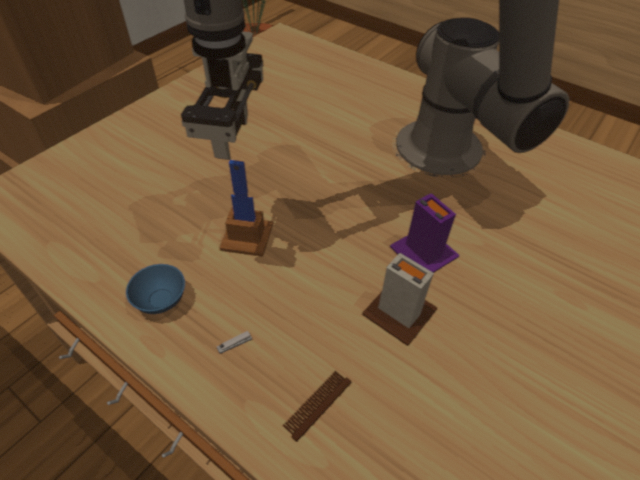

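View pics/top1.png

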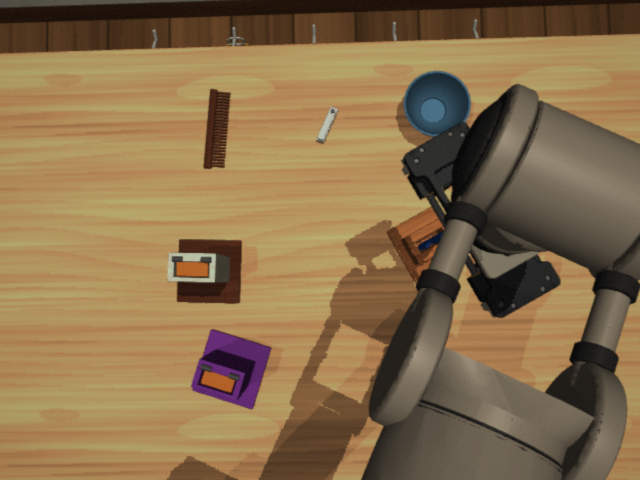

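The scene view shows the open jaws straddling the handle at (238,165). Both views agree, and the bowl is clear. Now I'll descend and grip.

```bash
python3 -m crank '{"claw":[1,1,1,1,1,1,1,1],"delta_pos":[[0.07,0,0.5],[0.07,0,1.1],[0.07,0,1.7],[0.07,0,2.3],[0.07,0,2.9],[0.07,0,3.4],[0.07,0,3.6],[0.07,0,3.6]],"roll":[0,0,0,0,0,0,0,0]}' 35
python3 goal.py .518 -.1695 .156 118
python3 -m crank '{"claw":[0.5,0.3,0.1,0,0,0,0,0],"delta_pos":[[0,0,0],[0,0,0],[0,0,0],[0,0,0],[0,0,0],[0,0,0],[0,0,0],[0,0,0]],"roll":[0,0,0,0,0,0,0,0]}' 35
python3 -m crank '{"claw":[0,0,0,0,0,0,0,0],"delta_pos":[[0,0,0],[0,0,0],[0,0,0],[0,0,0],[0,0,0],[0,0,0],[0,0,0],[0,0,0]],"roll":[0,0,0,0,0,0,0,0]}' 35
```

```text
time: 2.4
tool_pos: [0.5152, -0.172, 0.1556]
tool_rot: [-3.14, -0.002, 2.046]
contact_force: [-0.3, 1.0, -0.5]
opening: 0.0919
t 2.4 pos [ 0.5152 -0.172   0.1556] rot [-1.7990e+02 -1.1000e-01  1.1723e+02] F [-0.3  1.  -0.5] open 0.0919
d [ 0.038  0.147 -0.015] roll -0.129
time: 3.07
tool_pos: [0.5163, -0.1717, 0.1568]
tool_rot: [-3.142, 0.0, 2.049]
contact_force: [0.1, -0.7, 0.2]
opening: 0.0428
time: 3.73
tool_pos: [0.5165, -0.1716, 0.1567]
tool_rot: [3.141, 0.0, 2.049]
contact_force: [2.2, 0.6, -1.1]
opening: 0.0098
```

The opening is 9.8 mm, so the handle is gripped. I'm lifting 160 mm.

```bash
python3 -m crank '{"claw":[0,0,0,0,0,0,0,0],"delta_pos":[[0,0,-0.4],[0,0,-1.0],[0,0,-1.8],[0,0,-2.6],[0,0,-3.6],[0,0,-4.6],[0,0,-5.6],[0,0,-6.4]],"roll":[0,0,0,0,0,0,0,0]}' 35
python3 - <<'E'
from h import *
for n in("scene","top"): cv2.imwrite(f"pics/{n}2.png",cam(n)["color"])
E
python3 goal.py .48 .1734 .316 87.7
```

```text
time: 4.4
tool_pos: [0.516, -0.1718, 0.3195]
tool_rot: [3.141, 0.002, 2.048]
contact_force: [0.3, 0.6, -1.6]
opening: 0.0099
t 4.5 pos [ 0.5171 -0.1723  0.321 ] rot [179.79   0.35 117.36] F [ 0.1 -0.6 -1.5] open 0.0099
d [12.965  5.036  0.14 ] roll 4.944
```

View pics/scene2.png

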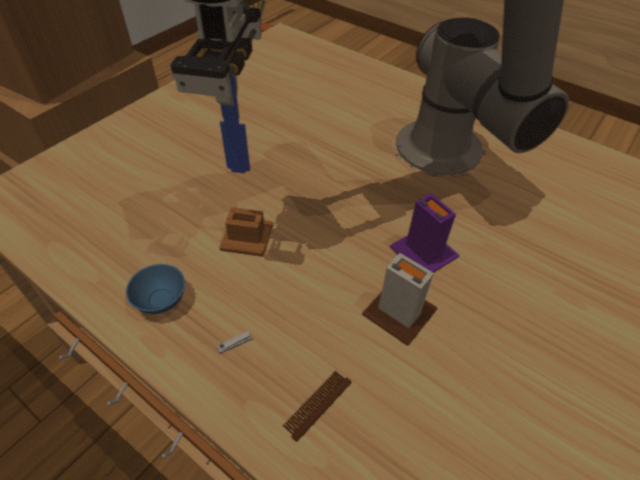

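Scene view: the shoehorn is out of the rest and hangs upright in the gripper, with its foot at (238,170). Next I'll carry it to the holder.

```bash
python3 -m crank '{"claw":[0,0,0,0,0,0,0,0],"delta_pos":[[0.5,0.2,0],[1.3,0.5,0],[2.2,0.85,0],[3.1,1.2,0],[4,1.55,0],[4.9,1.9,0],[5.8,2.25,0],[6.7,2.6,0]],"roll":[0.3,0.6,1,1.5,2,2.5,3,3.5]}' 35
python3 goal.py .478 .173 .316 87.7
```

```text
time: 5.17
tool_pos: [0.496, 0.008, 0.3157]
tool_rot: [-3.139, -0.0, 1.679]
contact_force: [-0.3, 0.8, -0.8]
opening: 0.01
t 5.17 pos [0.496  0.008  0.3157] rot [-179.86   -0.     96.21] F [-0.3  0.8 -0.8] open 0.01
d [ 6.641e+00 -1.000e-03 -1.100e-02] roll 1.418
```

```bash
python3 -m crank '{"claw":[0,0,0,0,0,0,0,0],"delta_pos":[[1,0,0],[2,0,0],[3,0,0],[4,0,0],[5,0,0],[5.8,0,0],[6.4,0,0],[6.6,0,0]],"roll":[0.3,0.6,0.9,1.2,1.4,1.4,1.4,1.4]}' 35
python3 -m crank '{"claw":[0,0,0,0,0,0,0,0],"delta_pos":[[0,0,0],[0,0,0],[0,0,0],[0,0,0],[0,0,0],[0,0,0],[0,0,0],[0,0,0]],"roll":[0,0,0,0,0,0,0,0]}' 35
python3 - <<'E'
from h import *
for n in("scene","top"):
    c=cam(n)["color"]; cv2.imwrite(f"pics/{n}3.png",c)
    x,y=(350,100) if n=="scene" else (110,190)
    cv2.imwrite(f"pics/{n}3z.png",np.clip(cv2.resize(c[y:y+200,x:x+150],None,fx=3,fy=3,interpolation=cv2.INTER_CUBIC)*1.8,0,255).astype(np.uint8))
E
python3 goal.py .478 .173 .316 87.7
```

```text
time: 5.83
tool_pos: [0.4777, 0.1726, 0.3157]
tool_rot: [-3.139, 0.0, 1.538]
contact_force: [-0.4, 0.3, -1.3]
opening: 0.0097
time: 6.5
tool_pos: [0.4788, 0.1707, 0.3167]
tool_rot: [3.142, 0.0, 1.535]
contact_force: [0.2, -0.4, -1.5]
opening: 0.0099
t 6.6 pos [0.4788 0.1708 0.3167] rot [1.800e+02 1.000e-02 8.796e+01] F [ 0.1  0.3 -1.8] open 0.0102
d [ 0.086 -0.033  0.029] roll 0.044
```

View pics/scene3z.png

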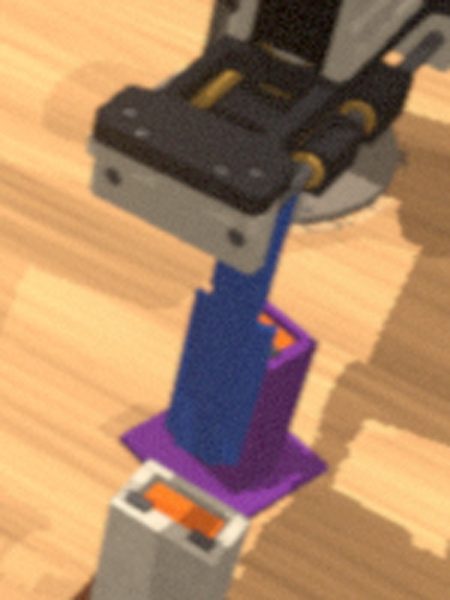

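View pics/top3.png

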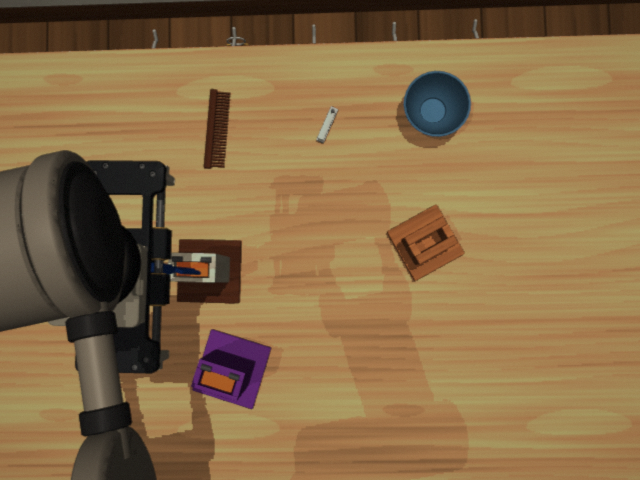

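```bash
python3 - <<'E'
from h import *
np.set_printoptions(precision=4,suppress=True)
T=cam("top");S=cam("scene")
cv2.imwrite("pics/t4z.png",np.clip(cv2.resize(T["color"][240:300,140:250],None,fx=7,fy=7,interpolation=cv2.INTER_CUBIC)*2.5,0,255).astype(np.uint8))
cv2.imwrite("pics/s4z.png",np.clip(cv2.resize(S["color"][190:265,395:455],None,fx=8,fy=8,interpolation=cv2.INTER_CUBIC)*2.5,0,255).astype(np.uint8))
E
```

```text
(no output)
```

View pics/t4z.png

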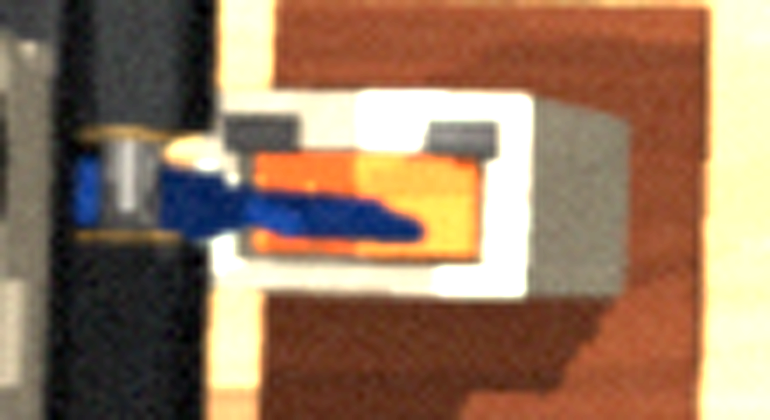

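View pics/s4z.png

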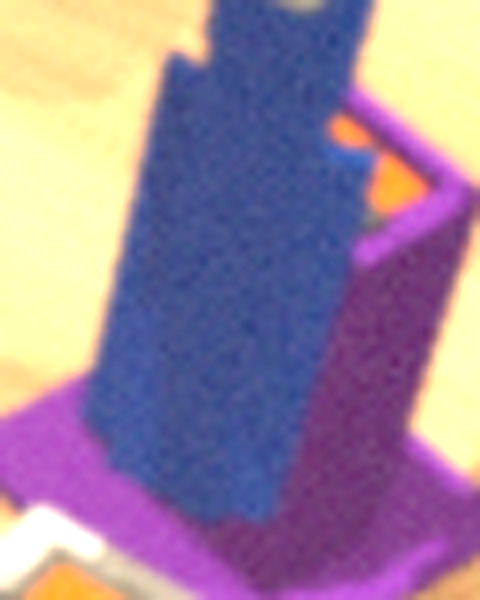

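```bash
python3 - <<'E'
from h import *
np.set_printoptions(precision=4,suppress=True)
T=cam("top");S=cam("scene")
print(tri(T,(200,272.9),S,(405.6,240.6)))
for z in(.170,.175):
  for n,p in(("-y",(405.6,240.6)),("+y",(429.75,255)),("panel-y",(409.4,248.1)),("panel+y",(420.6,255))): print(z,n,onz(S,p,z))
s=robot.observe();print(s["tool_pos"])
# predicted
yaw=np.radians(-2.2)
for c in(.4788,):
  for lx,ly in((-.0065,-.022),(-.0065,.022),(.003,-.022),(.003,.022),(-.0015,-.022)):
    p=np.array([c+lx*np.cos(yaw)-ly*np.sin(yaw),.1716+lx*np.sin(yaw)+ly*np.cos(yaw),.173]); print(lx,ly,p[:2],"S",proj(S,p),"T",proj(T,p))
E
```

```text
(array([0.4738, 0.1516, 0.1766]), np.float64(0.0009661975481704867))
0.17 -y [0.4679 0.1499 0.17  ]
0.17 +y [0.4704 0.1948 0.17  ]
0.17 panel-y [0.4778 0.1626 0.17  ]
0.17 panel+y [0.4792 0.1835 0.17  ]
0.175 -y [0.4721 0.1515 0.175 ]
0.175 +y [0.4746 0.196  0.175 ]
0.175 panel-y [0.482  0.1641 0.175 ]
0.175 panel+y [0.4834 0.1848 0.175 ]
[0.4787 0.171  0.3167]
-0.0065 -0.022 [0.4715 0.1499] S [404.7505 240.6931] T [201.5699 274.8919]
-0.0065 0.022 [0.4731 0.1938] S [428.7347 254.5758] T [168.2422 274.2746]
0.003 -0.022 [0.481  0.1495] S [401.4966 244.164 ] T [201.7982 267.6316]
0.003 0.022 [0.4826 0.1935] S [425.5608 258.2231] T [168.499  267.0275]
-0.0015 -0.022 [0.4765 0.1497] S [403.0431 242.5143] T [201.6901 271.0691]
```

Measured blade foot: the corners give a centre of about (0.479, 0.1735), the mouth centre is (0.480, 0.1734), and the foot is at z≈0.175, so it lines up. I'll shift 1 mm toward the -x wall and go down to just above the mouth, then through the flap.

```bash
python3 -m crank '{"claw":[0,0,0,0,0,0,0,0],"delta_pos":[[0,-0.04,0.1],[0,-0.04,0.4],[0,-0.04,0.8],[0,-0.04,1.2],[0,-0.04,1.45],[0,-0.04,1.5],[0,-0.04,1.5],[0,-0.04,1.5]],"roll":[0,0,0,0,0,0,0,0]}' 35
python3 - <<'E'
from h import *
T=cam("top");S=cam("scene")
a=cv2.resize(T["color"][240:300,140:250],None,fx=5,fy=5,interpolation=cv2.INTER_CUBIC)*2.
b=cv2.resize(S["color"][225:300,375:445],None,fx=5,fy=5,interpolation=cv2.INTER_CUBIC)*2.
cv2.imwrite("pics/t5z.png",np.clip(a,0,255).astype(np.uint8))
cv2.imwrite("pics/s5z.png",np.clip(b,0,255).astype(np.uint8))
E
python3 goal.py .478 .172 .316 87.7
```

```text
time: 7.47
tool_pos: [0.4779, 0.171, 0.2794]
tool_rot: [3.141, -0.0, 1.535]
contact_force: [0.1, 0.6, -0.6]
opening: 0.0099
t 7.57 pos [0.478  0.171  0.2797] rot [ 1.7994e+02 -1.0000e-02  8.7970e+01] F [-0.7  0.9 -1.2] open 0.0098
d [ 0.039 -0.    -1.452] roll 0.045
```

View pics/t5z.png

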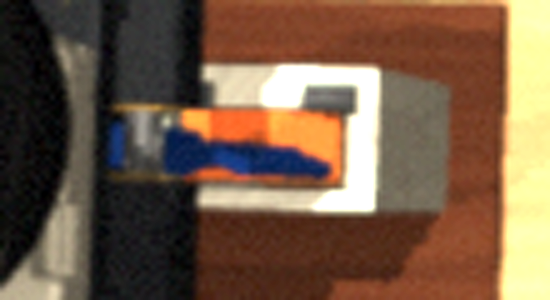

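View pics/s5z.png

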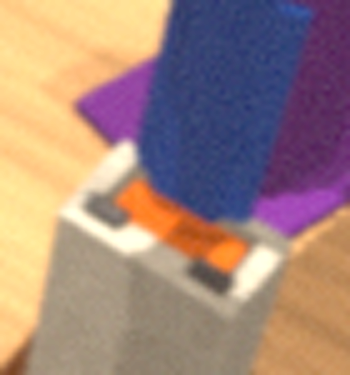

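The blade foot is centred over the orange flap near the -x (lower) side, with even gaps at both ends. Pushing in, gently at first.

```bash
python3 -m crank '{"claw":[0,0,0,0,0,0,0,0],"delta_pos":[[0,0,0.1],[0,0,0.2],[0,0,0.3],[0,0,0.4],[0,0,0.5],[0,0,0.6],[0,0,0.6],[0,0,0.6]],"roll":[0,0,0,0,0,0,0,0]}' 35
python3 goal.py .478 .172 .316 87.7
```

```text
time: 8.23
tool_pos: [0.4776, 0.171, 0.2642]
tool_rot: [-3.141, 0.0, 1.535]
contact_force: [-1.9, 1.1, 3.5]
opening: 0.0094
t 8.23 pos [0.4776 0.171  0.2642] rot [-179.99    0.     87.97] F [-1.9  1.1  3.5] open 0.0094
d [ 0.04   0.014 -2.07 ] roll 0.046
```

```bash
python3 -m crank '{"claw":[0,0,0,0,0,0,0,0],"delta_pos":[[0,0,0.1],[0,0,0.2],[0,0,0.3],[0,0,0.4],[0,0,0.5],[0,0,0.6],[0,0,0.7],[0,0,0.7]],"roll":[0,0,0,0,0,0,0,0]}' 35
python3 goal.py .478 .172 .316 87.7
```

```text
time: 8.9
tool_pos: [0.4769, 0.1709, 0.2456]
tool_rot: [-3.139, 0.001, 1.535]
contact_force: [-3.9, -0.5, -0.9]
opening: 0.01
t 8.9 pos [0.4769 0.1709 0.2456] rot [-1.7984e+02  3.0000e-02  8.7970e+01] F [-3.9 -0.5 -0.9] open 0.01
d [ 0.043  0.035 -2.816] roll 0.045
```

Flap is open: the side force is -3.9 N in x and there is little vertical resistance. I'm continuing down to just above the earliest possible pad height.

```bash
python3 -m crank '{"claw":[0,0,0,0,0,0,0,0],"delta_pos":[[0,0,0.2],[0,0,0.4],[0,0,0.6],[0,0,0.8],[0,0,1.0],[0,0,1.2],[0,0,1.4],[0,0,1.5]],"roll":[0,0,0,0,0,0,0,0]}' 35
python3 goal.py .478 .172 .316 87.7
python3 - <<'E'
from h import *
T=cam("top");S=cam("scene")
a=cv2.resize(T["color"][240:300,140:250],None,fx=5,fy=5,interpolation=cv2.INTER_CUBIC)*2.
b=cv2.resize(S["color"][185:300,365:465],None,fx=5,fy=5,interpolation=cv2.INTER_CUBIC)*2.
cv2.imwrite("pics/s6z.png",np.clip(b,0,255).astype(np.uint8))
E
```

```text
time: 9.57
tool_pos: [0.4775, 0.1709, 0.2083]
tool_rot: [-3.141, 0.0, 1.535]
contact_force: [-2.2, 0.1, 1.0]
opening: 0.0098
t 9.57 pos [0.4775 0.1709 0.2083] rot [-1.7995e+02  2.0000e-02  8.7970e+01] F [-2.2  0.1  1. ] open 0.0098
d [ 0.043  0.016 -4.307] roll 0.045
```

View pics/s6z.png

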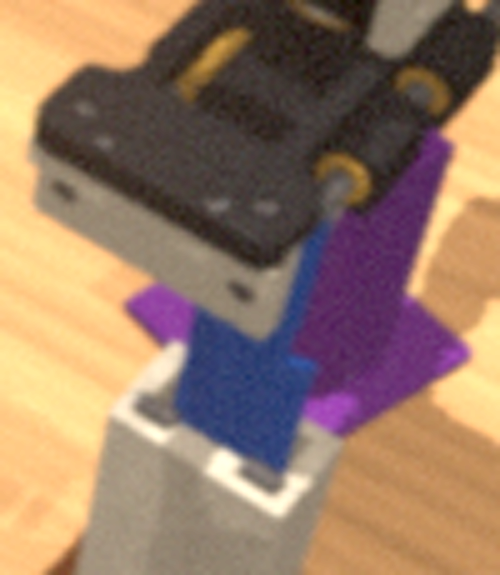

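The blade is inside, with the flap folded down behind the knuckles. From here I'll feel for the pad.

```bash
python3 -m crank '{"claw":[0,0,0,0,0,0,0,0],"delta_pos":[[0,0,0.1],[0,0,0.2],[0,0,0.3],[0,0,0.4],[0,0,0.5],[0,0,0.55],[0,0,0.55],[0,0,0.55]],"roll":[0,0,0,0,0,0,0,0]}' 35
python3 -m crank '{"claw":[0,0,0,0,0,0,0,0],"delta_pos":[[0,0,0.02],[0,0,0.04],[0,0,0.06],[0,0,0.08],[0,0,0.1],[0,0,0.1],[0,0,0.1],[0,0,0.1]],"roll":[0,0,0,0,0,0,0,0]}' 35
```

```text
time: 10.33
tool_pos: [0.4774, 0.171, 0.1952]
tool_rot: [-3.141, 0.0, 1.535]
contact_force: [-3.7, -0.0, -0.4]
opening: 0.0098
time: 11.0
tool_pos: [0.4777, 0.171, 0.193]
tool_rot: [3.142, 0.0, 1.535]
contact_force: [-2.6, 0.5, 1.0]
opening: 0.0098
```

```bash
python3 -m crank '{"claw":[0,0,0,0,0,0,0,0],"delta_pos":[[0,0,0.02],[0,0,0.04],[0,0,0.06],[0,0,0.08],[0,0,0.1],[0,0,0.1],[0,0,0.1],[0,0,0.1]],"roll":[0,0,0,0,0,0,0,0]}' 35 | sed -n '2p;4p'
```

```text
tool_pos: [0.4776, 0.171, 0.1904]
contact_force: [-3.4, -0.5, 1.6]
```

```bash
python3 -m crank '{"claw":[0,0,0,0,0,0,0,0],"delta_pos":[[0,0,0.02],[0,0,0.04],[0,0,0.06],[0,0,0.08],[0,0,0.1],[0,0,0.1],[0,0,0.1],[0,0,0.1]],"roll":[0,0,0,0,0,0,0,0]}' 35 | sed -n '2p;4p'
```

```text
tool_pos: [0.4776, 0.171, 0.1879]
contact_force: [-2.8, 0.7, 0.3]
```

```bash
python3 -m crank '{"claw":[0,0,0,0,0,0,0,0],"delta_pos":[[0,0,0.02],[0,0,0.04],[0,0,0.06],[0,0,0.08],[0,0,0.1],[0,0,0.1],[0,0,0.1],[0,0,0.1]],"roll":[0,0,0,0,0,0,0,0]}' 35 | sed -n '2p;4p'
```

```text
tool_pos: [0.4777, 0.171, 0.1854]
contact_force: [-2.9, -0.7, 0.8]
```

```bash
python3 -m crank '{"claw":[0,0,0,0,0,0,0,0],"delta_pos":[[0,0,0.02],[0,0,0.04],[0,0,0.06],[0,0,0.08],[0,0,0.1],[0,0,0.1],[0,0,0.1],[0,0,0.1]],"roll":[0,0,0,0,0,0,0,0]}' 35 | sed -n '2p;4p'
```

```text
tool_pos: [0.4777, 0.171, 0.1829]
contact_force: [-3.6, 0.1, 0.8]
```

```bash
python3 -m crank '{"claw":[0,0,0,0,0,0,0,0],"delta_pos":[[0,0,0.02],[0,0,0.04],[0,0,0.06],[0,0,0.08],[0,0,0.1],[0,0,0.1],[0,0,0.1],[0,0,0.1]],"roll":[0,0,0,0,0,0,0,0]}' 35 | sed -n '2p;4p'
```

```text
tool_pos: [0.4777, 0.171, 0.1804]
contact_force: [-4.0, -0.1, 0.4]
```

```bash
python3 -m crank '{"claw":[0,0,0,0,0,0,0,0],"delta_pos":[[0,0,0.02],[0,0,0.04],[0,0,0.06],[0,0,0.08],[0,0,0.1],[0,0,0.1],[0,0,0.1],[0,0,0.1]],"roll":[0,0,0,0,0,0,0,0]}' 35 | sed -n '2p;4p'
```

```text
tool_pos: [0.4776, 0.171, 0.1779]
contact_force: [-3.5, 0.4, 0.4]
```

```bash
python3 -m crank '{"claw":[0,0,0,0,0,0,0,0],"delta_pos":[[0,0,0.02],[0,0,0.04],[0,0,0.06],[0,0,0.08],[0,0,0.1],[0,0,0.1],[0,0,0.1],[0,0,0.1]],"roll":[0,0,0,0,0,0,0,0]}' 35 | sed -n '2p;4p'
```

```text
tool_pos: [0.4776, 0.171, 0.1754]
contact_force: [-3.2, -0.3, 0.5]
```

```bash
python3 -m crank '{"claw":[0,0,0,0,0,0,0,0],"delta_pos":[[0,0,0.02],[0,0,0.04],[0,0,0.06],[0,0,0.08],[0,0,0.1],[0,0,0.1],[0,0,0.1],[0,0,0.1]],"roll":[0,0,0,0,0,0,0,0]}' 35 | sed -n '2p;4p'
```

```text
tool_pos: [0.4777, 0.171, 0.1729]
contact_force: [-3.1, -0.5, 0.7]
```

```bash
python3 -m crank '{"claw":[0,0,0,0,0,0,0,0],"delta_pos":[[0,0,0.02],[0,0,0.04],[0,0,0.06],[0,0,0.08],[0,0,0.1],[0,0,0.1],[0,0,0.1],[0,0,0.1]],"roll":[0,0,0,0,0,0,0,0]}' 35 | sed -n '2p;4p'
```

```text
tool_pos: [0.4776, 0.171, 0.1704]
contact_force: [-4.0, -0.5, -0.2]
```

```bash
python3 -m crank '{"claw":[0,0,0,0,0,0,0,0],"delta_pos":[[0,0,0.02],[0,0,0.04],[0,0,0.06],[0,0,0.08],[0,0,0.1],[0,0,0.1],[0,0,0.1],[0,0,0.1]],"roll":[0,0,0,0,0,0,0,0]}' 35; python3 goal.py .478 .171 .165 87.7
```

```text
time: 17.67
tool_pos: [0.4776, 0.171, 0.1679]
tool_rot: [-3.141, 0.0, 1.535]
contact_force: [-3.4, 0.4, 1.7]
opening: 0.0098
t 17.67 pos [0.4776 0.171  0.1679] rot [-1.7999e+02  1.0000e-02  8.7970e+01] F [-3.4  0.4  1.7] open 0.0098
d [0.002 0.014 0.114] roll 0.045
```

```bash
python3 -m crank '{"claw":[0,0,0,0,0,0,0,0],"delta_pos":[[0,0,0.02],[0,0,0.03],[0,0,0.04],[0,0,0.05],[0,0,0.06],[0,0,0.06],[0,0,0.06],[0,0,0.06]],"roll":[0,0,0,0,0,0,0,0]}' 35|sed -n '2p;4p'
```

```text
tool_pos: [0.4778, 0.171, 0.1665]
contact_force: [-2.1, 0.7, 1.8]
```

```bash
python3 -m crank '{"claw":[0,0,0,0,0,0,0,0],"delta_pos":[[0,0,0.02],[0,0,0.03],[0,0,0.04],[0,0,0.05],[0,0,0.06],[0,0,0.06],[0,0,0.06],[0,0,0.06]],"roll":[0,0,0,0,0,0,0,0]}' 35|sed -n '2p;4p'
```

```text
tool_pos: [0.4778, 0.171, 0.1651]
contact_force: [-3.7, 0.4, 5.5]
```

The force rose 3.7 N over 1.4 mm, which matches the pad's 2.5 N/mm. I'll press 1 mm further and hold.

```bash
python3 -m crank '{"claw":[0,0,0,0,0,0,0,0],"delta_pos":[[0,0,0.02],[0,0,0.03],[0,0,0.04],[0,0,0.04],[0,0,0.04],[0,0,0.04],[0,0,0.04],[0,0,0.04]],"roll":[0,0,0,0,0,0,0,0]}' 35; python3 goal.py .478 .171 .165 87.7
```

```text
time: 19.67
tool_pos: [0.4778, 0.171, 0.1643]
tool_rot: [3.141, 0.0, 1.535]
contact_force: [-4.4, 0.0, 6.8]
opening: 0.01
t 19.67 pos [0.4778 0.171  0.1643] rot [179.97   0.    87.97] F [-4.4  0.   6.8] open 0.01
d [ 0.001  0.006 -0.03 ] roll 0.046
```

```bash
python3 -m crank '{"claw":[0,0,0,0,0,0,0,0],"delta_pos":[[0,-0.02,0],[0,-0.04,0],[0,-0.06,0],[0,-0.06,0],[0,-0.06,0],[0,-0.06,0],[0,-0.06,0],[0,-0.06,0]],"roll":[0,0,0,0,0,0,0,0]}' 35|sed -n '2p;4p'
```

```text
tool_pos: [0.4773, 0.171, 0.1645]
contact_force: [-1.6, -0.8, 5.6]
```

Side force has dropped to -1.6 N, so the blade has reached the wall, and the pad is still loaded. Releasing.

```bash
python3 -m crank '{"claw":[0.15,0.2,0.25,0.3,0.35,0.4,0.45,0.5],"delta_pos":[[0,0,0],[0,0,0],[0,0,0],[0,0,0],[0,0,0],[0,0,0],[0,0,0],[0,0,0]],"roll":[0,0,0,0,0,0,0,0]}'; 
python3 - <<'E'
from h import *
S=cam("scene")
b=cv2.resize(S["color"][165:320,345:485],None,fx=4,fy=3.8,interpolation=cv2.INTER_CUBIC)*2.
cv2.imwrite("pics/s7z.png",np.clip(b,0,255).astype(np.uint8))
E
```

```text
time: 21.0
tool_pos: [0.4763, 0.171, 0.1639]
tool_rot: [3.142, 0.0, 1.535]
contact_force: [0.4, -0.3, -0.8]
opening: 0.0434
```

View pics/s7z.png

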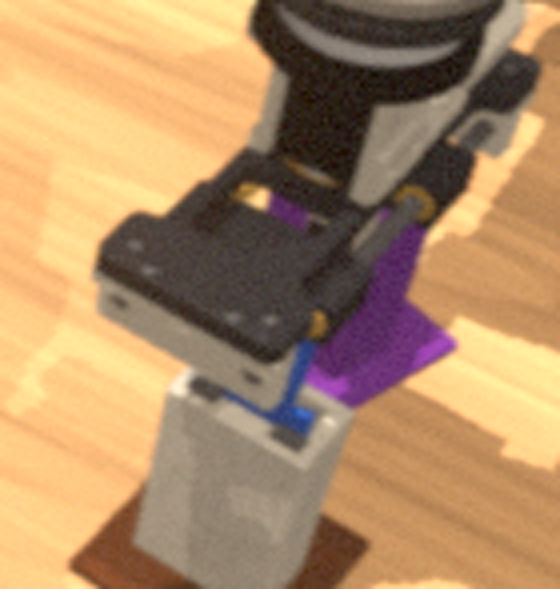

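The jaws are open and the force reads zero. Retreating upward.

```bash
python3 -m crank '{"claw":[0.6,0.7,0.8,0.8,0.8,0.8,0.8,0.8],"delta_pos":[[0,0,0],[0,0,-0.2],[0,0,-0.6],[0,0,-1.2],[0,0,-2],[0,0,-3],[0,0,-4],[0,0,-5]],"roll":[0,0,0,0,0,0,0,0]}'
python3 -m crank '{"claw":[0.8,0.8,0.8,0.8,0.8,0.8,0.8,0.8],"delta_pos":[[-1,0,0],[-2,0,0],[-3,0,0],[-4,0,0],[-5,0,0],[-6,0,0],[-6.5,0,0],[-6.5,0,0]],"roll":[0,0,0,0,0,0,0,0]}'
python3 - <<'E'
from h import *
np.set_printoptions(precision=4,suppress=True)
S=cam("scene");T=cam("top")
b=cv2.resize(S["color"][185:320,355:455],None,fx=4,fy=4,interpolation=cv2.INTER_CUBIC)*2.
a=cv2.resize(T["color"][225:315,145:245],None,fx=4,fy=4,interpolation=cv2.INTER_CUBIC)*2.
o=np.zeros((540,800,3));o[:540,:400]=b;o[:360,400:]=a
cv2.imwrite("pics/e.png",np.clip(o,0,255).astype(np.uint8));cv2.imwrite("pics/top8.png",T["color"])
E
```

```text
time: 21.72
tool_pos: [0.476, 0.171, 0.2905]
tool_rot: [3.141, 0.0, 1.535]
contact_force: [0.8, 0.7, -0.7]
opening: 0.0733
time: 22.38
tool_pos: [0.4704, 0.0064, 0.2893]
tool_rot: [3.141, 0.001, 1.532]
contact_force: [0.6, 0.5, -0.1]
opening: 0.0739
```

View pics/e.png

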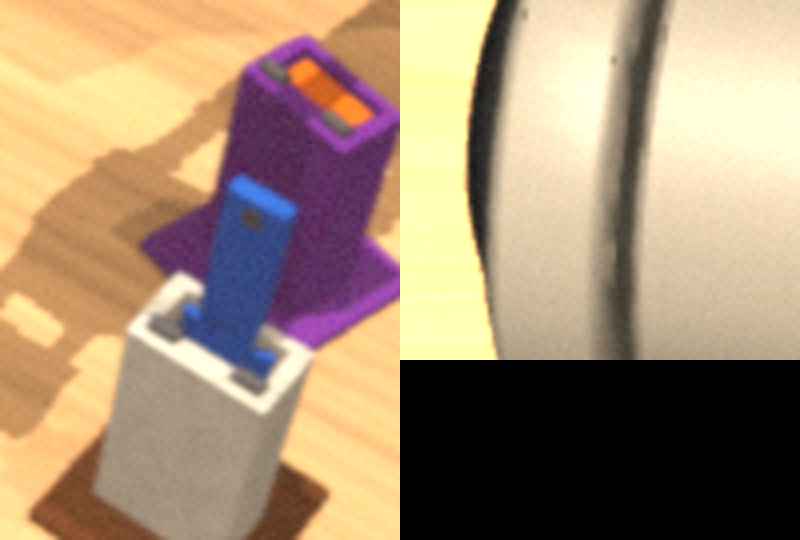

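View pics/top8.png

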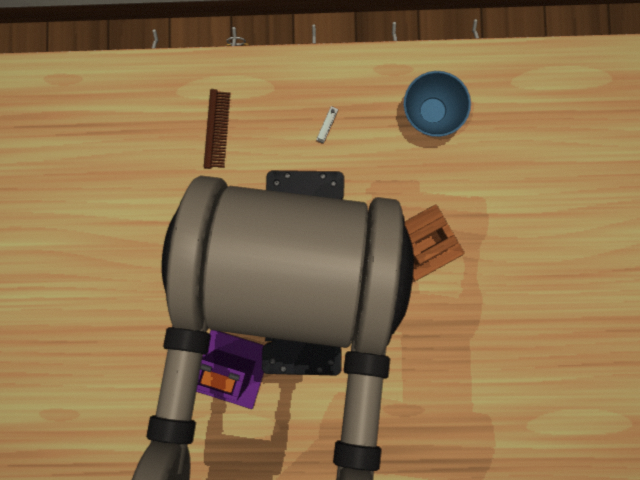

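```bash
python3 - <<'E'
from h import *
S=cam("scene")
for z in(.205,.21,.215): print(z,onz(S,(420.5,234.2),z))
print(robot.observe()["contact_force"],robot.observe()["qvel"].max())
robot.hand_in()
E
```

```text
0.205 [0.47235207 0.17231688 0.205     ]
0.21 [0.47682741 0.17379476 0.21      ]
0.215 [0.48130275 0.17527265 0.215     ]
[-0.76752549 -0.01968006  0.40669347] 0.018586093514455202
the job is handed in; nothing more can be done
```

The shoehorn is standing blade down in the white holder, past the flap and resting on the cork pad. I handed the job in at about 22.5 s of the 48 s allowed. I can't see the verdict.

- **Pad:** I felt it with the foot at about z = 22–24 mm. The vertical force rose about 3.7 N over the 1.4 mm step. I stopped at 6.8 N, which is about 2.5–3 mm of give and well short of the stop.
- **Release:** I eased the blade against the -x wall before letting go. The side force fell from -4.4 to -1.6 N.
- **Last scene picture:** the shoehorn is upright, with the flap hidden behind the blade. The handle-top ray crosses (0.477, 0.174) at z ≈ 0.21 m, about where it was released. That puts the centre at about 115 mm, under the 145 mm limit, and about 3 mm from the mouth's centre.
- **Gripper and other objects:** the gripper is clear, and the force reads within noise. The bowl, comb and clipper look unmoved in the last top picture.
- **Not checked:** the arm blocked the top view of the holder at the end, so the final position comes from the scene camera alone. After letting go I could not measure the pad contact or the flap angle; I infer them from the pressing force before release and from the picture.

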